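# Scan the job card, find a spacer's blind hole by feel and hold it up on the depth gauge

### The job

Book the job in: squeeze the trigger of the bench scanner well in, then let it spring right back. After that take either one of the two round spacers from the rest, turn it upright and raise it gently from below onto the depth gauge's hanging plunger to feel whether its blind hole is on top (if the plunger meets a plain end, lay the spacer down again, the rest is the place for it, and take it the other way round; the plunger must never be driven against its upper stop). Finish while still holding that spacer steady and upright, hole up, with the plunger resting on the bottom of the hole and pushed in by about a centimetre, the other spacer lying in the rest, and the ring gauge, angle block and jar that stand about left where they were.

Things in the scene. Friction and masses are not known exactly. Their poses are not given: they have to be found in the camera images.
- trigger (a joint): hinged trigger of the scanner: 0 = released, grows to 0.24 rad = fully squeezed (it then stops). Sprung back: about 2.5 N at the point trigger_pad to start it, 6 N fully in.
- scanner: fixed hand-held bar-code scanner, strapped on its side to a bench plate, its pistol grip level and free below and above; it looks to -y at a job card 215 mm away. Origin on the bench under the grip. The grip runs along x, 34 mm wide (y), 28 mm thick (z), mid-thickness 55 mm above the bench, from the head (which begins at x +27 mm and reaches 90 mm above the bench) to its free end at x -66 mm.
- grip (a point): squeezing point, 55 mm above the bench, midway between the grip's back face (26 mm to +y) and the trigger's front face (26 mm to -y; 19 mm when squeezed). Axes as the scanner's: x along the grip towards the head, z up. Pinch here with the fingers closing along y.
- trigger_pad (a point): middle of the trigger's front face, where a finger presses (towards +y of grip); the trigger is 18 mm high (z).
- rest: fixed aluminium rest with two places for spacers, 190 mm (x) x 82 mm (y), base plate 10 mm thick; origin at the centre of its underside. Spacers lie level in it along its y axis, on V notches 29 to 37 mm either side of their middle, which stand out no more than 2 mm beyond a spacer's sides; between the notches both sides of a spacer are free.
- nest_near (a point): middle of the first place of the rest: the origin of a spacer lying there, 58 mm above the bench, 50 mm to the rest's -x
- nest_far (a point): the same for the second place, 50 mm to the rest's +x
- spacer_1: plain aluminium cylinder, 36 mm across, 76 mm long, about 165 g; origin at mid-length on its axis, y along its length. A round blind hole 20 mm wide, 38 mm deep (bottom at the origin) opens in ONE end face, the other end is closed. Whether it is the +y or -y end is not told: feel or look for it. Both spacers are alike, but one has its hole at +y, the other at -y.
- spacer_2: plain aluminium cylinder, 36 mm across, 76 mm long, about 165 g; origin at mid-length on its axis, y along its length. A round blind hole 20 mm wide, 38 mm deep (bottom at the origin) opens in ONE end face, the other end is closed. Whether it is the +y or -y end is not told: feel or look for it. Both spacers are alike, but one has its hole at +y, the other at -y.
- stand: fixed depth-gauge stand. Origin on the bench straight below the plunger; z up. Dark base (220 mm in x, y from -105 to +255 mm, 38 mm high) with a stage 64 mm high under the plunger, a column 190 mm to +y, and an arm at 400 to 450 mm height that carries the indicator. Below the stem's end, 385 mm above the bench, only the thin plunger hangs down.
- plunger_tip (a point): lower tip of the plunger (moves with it): an 8 mm ball on a straight upright 6.4 mm rod, 215 mm above the bench when free; thin rod only for 170 mm above it.
- plunger (a joint): travel of the sprung plunger: 0 = hanging free, grows upward as it is pushed in, 0.025 m = its stop. It pushes back with about 2.5 N at first and 5 N at the stop.
- ring_gauge: steel ring gauge, 60 mm across, 20 mm high; a bystander, not needed
- angle_block: small L-shaped steel angle block, 50 x 36 mm, 50 mm high; a bystander, not needed
- oil_jar: small lidded jar, 52 mm across, 70 mm high; a bystander, not needed
Not all that is in view belongs to the job. What is shaped like the spacer_1 but yellow is not meant. What is shaped like the spacer_2 but red is not meant.

How it is judged (in metres and radians):
On the way, in this order (a step that is already met when the one before it is completed fails the run):
1. the scanner's trigger is squeezed well in (more than 0.15 rad) (value of joint trigger above 0.15 rad), for 0.1 s.
2. the trigger has sprung back (less than 0.04 rad) (value of joint trigger below 0.04 rad), for 0.1 s.
3. a spacer has been lifted clear of the rest (80 mm above it, in the fingers) (((height (world z) of spacer_1 above 0.14 m and contact force between the fingers and spacer_1 above 3 N) or (height (world z) of spacer_2 above 0.14 m and contact force between the fingers and spacer_2 above 3 N))), for 0.1 s.
At the end, for the whole second after the job is handed in: One spacer held still in the fingers, over 170 mm up, upright within 0.2 rad, plunger tip within 11 mm of the spacer's middle (bottom of the hole), plunger pushed in 3 to 20 mm; the other spacer within 12 mm of a place of the rest; trigger released (under 0.04 rad) (value of joint plunger between 0.003 and 0.02 m and value of joint trigger below 0.04 rad and ((distance between plunger_tip and spacer_1 below 0.011 m and angle between the y axis of spacer_1 and the z axis of stand, either way round below 0.2 rad and contact force between the fingers and spacer_1 above 3 N and height (world z) of spacer_1 above 0.17 m and linear speed of spacer_1 below 0.03 m/s and (distance between spacer_2 and nest_near below 0.012 m or distance between spacer_2 and nest_far below 0.012 m)) or (distance between plunger_tip and spacer_2 below 0.011 m and angle between the y axis of spacer_2 and the z axis of stand, either way round below 0.2 rad and contact force between the fingers and spacer_2 above 3 N and height (world z) of spacer_2 above 0.17 m and linear speed of spacer_2 below 0.03 m/s and (distance between spacer_1 and nest_near below 0.012 m or distance between spacer_1 and nest_far below 0.012 m)))); the arm keeps its last pose, push and grip.
It fails at once if the plunger is driven against its stop (value of joint plunger above 0.024 m).
It fails at once if a bystander is pushed more than 40 mm from its place (distance of any of ring_gauge, angle_block, oil_jar from where it was at the start of the episode above 0.04 m).
It also fails if it takes over 72 s, if anything falls off the work surface, if the arm or the gripper's body presses on something with over 40 N, if the wrist force passes 120 N, or if a joint passes its speed limit or range.

### The arm

A 6-joint arm with a two-finger parallel gripper is mounted at the origin on the work surface. World frame = base frame: x ahead of the robot, y to its left, z up, the work surface at z = 0. Lengths are in m, angles in degrees, forces in N, time in s.
With the tool pointing down it reaches from about 0.25 to 0.725 m from the base axis. Payload 4 kg.
Tool frame: the origin (TCP) lies at the very end of the fingers, on their centre line; the grasp point (between the pads) lies 19 mm behind it; z points along the fingers, y is the line along which they close (so a half turn about z gives the same grasp; the last joint's range is limited). The gripper opens to 85 mm and grips with 20 to 120 N. Pads are 22 mm wide; open, the fingers measure 114 mm over their backs; the gripper's body (76 mm by 85 mm) begins 54 mm behind the grasp point. The pads swing forward as they close: fully open they stand 13 mm farther back than shut.
Start: joints at [77.177, 13.785, 0.286, 76.501, 0, 90], TCP at [0.111, 0.488, 0.231] pointing down, gripper open.
Joint ranges: [-155.79, 155.79], [-60.16, 107.12], [-62.33, 73.08], [-114, 123.19], [-81.49, 82.49], [-180, 180]. Speed limits (degrees/s): [159.86, 159.86, 180, 180, 180, 180].

### API

Orientations are given as [roll, pitch, yaw] about the fixed x, y, z axes, in that order (R = Rz(yaw) Ry(pitch) Rx(roll)).
In Python, from plant import sensors, grab_frame, calibration, robot gives the robot as it stands. The module is installed in compiled form; this text tells all that it offers.
- The arm moves only by the tool play_rows, never from a script. Its arguments are lists of equal length, an entry for each row: "translation": the shift along the tool's x, y, z in units of 30 mm (1.0 is 30 mm), a list of three; "delta_rot": the turn, a rotation vector about the tool's x, y, z in units of 6 degrees (1.0 is 6 degrees), a list of three; "grip": the finger opening in mm, from 0 to 85.4. A call has exactly 10 rows; each row is the pose to reach, as a shift and turn from the pose commanded when the call began, along the tool's axes at that moment; what a row does not reach only later rows make up. A row lasts 1/12 s, in which the tool goes at most 41.7 mm and 7.16 degrees, less where a joint would pass 70% of its speed; a pose out of reach is approached as far as the arm can. A call with a gripper value outside its range is refused whole. The fingers move at their own pace and stop on an object; the grip force is fixed at half the most. Time passes only in rows, so rows that repeat a pose let the fingers close, or fill a call up. It gives the time, the measured TCP pose, the force, the opening and the grip force at its end, in the units of the state.
- sensors.observe(): the state, without advancing time (a new reading comes with each control period).
- grab_frame(name): name is "scene" or "top" or "wrist"; returns (picture, depth): 400x640x3 uint8, red, green, blue; 400x640 float32, m along the optical axis (not along the pixel's ray), 0 where there is no reading.
- calibration(name): a dict with "mtx" (3x3 intrinsics, pixels), "R" (3x3) and "t" (3): a world point X has camera coordinates R X + t. Camera axes: x right, y down, z forward; pixel columns grow to the right and rows downward; lengths in m; the calibration is good to about 2 mm. A picture is of the moment at which its call begins: read the wrist's pose just before it. calibration takes no time and is no camera call; for the wrist camera it gives the pose at the moment of the call.
- robot.hand_in(): hands the job in; it is judged then, once.
The state is a dict: "clock": time; "joint_positions": joint angles; "dq": joint speeds; "joint_efforts": joint torques, N m; "tcp_pos": TCP position; "orientation": TCP orientation; "ft_force": force on the tool from outside, world axes, zero at the start; "ft_torque": the same for the moment, N m; "finger_gap": opening from 0.0 (shut) to 1.0 (fully open); "gripper_force": force on a finger pad.
Only numpy, scipy, OpenCV 4.12 (cv2) and the standard library are available. Lean on these libraries where they do the work, as an engineer would, in place of code of your own. Each camera call takes 0.05 s, during which the arm holds its last target. There are 200 camera calls.

## Working session

There is one attempt and no reset: what is moved stays moved. The work goes in short steps, Python scripts to look and compute and a tool call to move; the robot and the scene stay as the last step left them, time stands still between calls to the robot, and variables do not carry over. Pictures are saved under pics/ and viewed, at most 10 in all, crops included, and the job is handed in when it is done.

Besides the shell and the picture viewer there is one more tool, called after ">>>" by a JSON object that holds its "api" and its "payload", one argument or row to a line. play_rows: Moves the arm, as the interface text tells. Its arguments: {"type":"object","properties":{"translation":{"type":"array","items":{"type":"array","items":{"type":"number"}}},"delta_rot":{"type":"array","items":{"type":"array","items":{"type":"number"}}},"grip":{"type":"array","items":{"type":"number"}}},"required":["translation","delta_rot","grip"]}

```bash
mkdir -p pics; cat > h.py <<'E'
import numpy as np, cv2
from plant import sensors, grab_frame, calibration, robot
from scipy.spatial.transform import Rotation as Ro
def shot(n,f):
    c=calibration(n); p,d=grab_frame(n); cv2.imwrite('pics/'+f+'.png',p[:,:,::-1]); np.savez('pics/'+f+'.npz',p=p,d=d,**{k:np.array(c[k]) for k in('mtx','R','t')}); return p,d,c
def world(d,c):
    K=np.array(c['mtx']);R=np.array(c['R']);t=np.array(c['t']).ravel()
    v,u=np.mgrid[:d.shape[0],:d.shape[1]]
    X=np.stack([(u-K[0,2])/K[0,0]*d,(v-K[1,2])/K[1,1]*d,d],-1)
    return (X-t)@R
def ray(c,u,v,z):
    K=np.array(c['mtx']);R=np.array(c['R']);t=np.array(c['t']).ravel()
    o=-R.T@t; r=R.T@np.linalg.inv(K)@[u,v,1]; return o+r*(z-o[2])/r[2]
def go(p,rpy=None,R=None):
    s=sensors.observe(); T=Ro.from_euler('xyz',s['orientation'],degrees=True)
    g=Ro.from_euler('xyz',rpy,degrees=True) if rpy is not None else (R or T)
    print('clock',round(s['clock'],2),'tcp',np.round(s['tcp_pos'],4),np.round(s['orientation'],1))
    print('trans',np.round(T.inv().apply(np.array(p)-s['tcp_pos'])/.03,3),'rot',np.round((T.inv()*g).as_rotvec(degrees=True)/6,3))
E
python3 - <<'E'
from h import *
s=sensors.observe(); print(s)
a,_,c=shot('scene','s0'); b,_,c2=shot('top','t0'); print(c,c2)
E
```

```text
{'clock': 0.0, 'joint_positions': array([7.71767592e+01, 1.38324392e+01, 2.12311774e-01, 7.64986778e+01,
       9.02345235e-04, 9.00016803e+01]), 'dq': array([-0.06272266,  0.0852727 ,  0.01709557,  0.02016839, -0.08882134,
        0.12296027]), 'joint_efforts': array([ 4.59126059e-04, -3.72322011e+01,  2.52406114e+01,  1.70932378e-02,
       -7.50476920e-05,  6.85938602e-06]), 'tcp_pos': array([0.11082909, 0.48692333, 0.23040148]), 'orientation': array([-1.79881195e+02, -8.98859200e-04,  1.67175077e+02]), 'ft_force': array([ 0.27017636, -0.22716569,  0.35893401]), 'ft_torque': array([-0.0186787 ,  0.08959009, -0.01415689]), 'gripper_force': 0.0, 'finger_gap': 1.0004195954018968}
{'mtx': array([[499.3579935 ,   0.        , 326.69057562],
       [  0.        , 499.3579935 , 198.60961424],
       [  0.        ,   0.        ,   1.        ]]), 'R': array([[ 0.68908957,  0.72466037,  0.00478739],
       [ 0.55087753, -0.51952196, -0.65316988],
       [-0.47083917,  0.45272981, -0.75719627]]), 't': array([-0.37556399, -0.20285367,  1.78175368])} {'mtx': array([[477.42911377,   0.        , 317.49871938],
       [  0.        , 477.42911377, 197.49918245],
       [  0.        ,   0.        ,   1.        ]]), 'R': array([[-0.01828918, -0.9998313 ,  0.00169588],
       [-0.98359041,  0.01768756, -0.1795468 ],
       [ 0.17948651, -0.00495182, -0.98374797]]), 't': array([-0.02767101,  0.54652318,  1.26843974])}
```

View pics/s0.png

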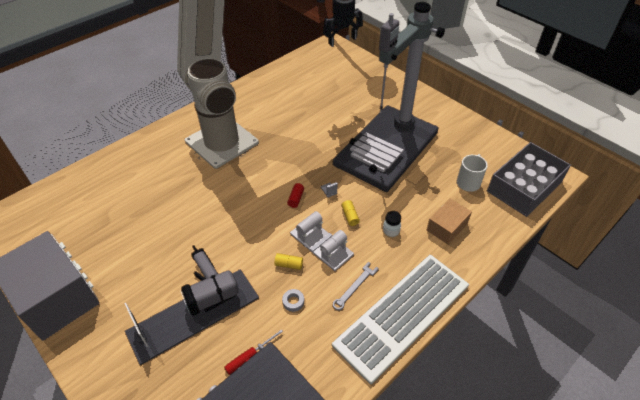

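View pics/t0.png

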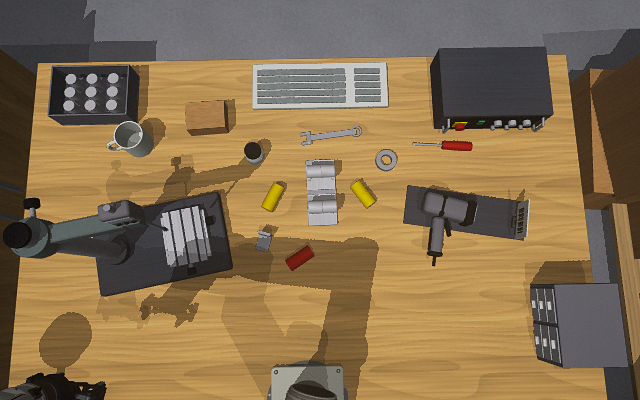

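```bash
python3 - <<'E'
from h import *
def ld(f):
    z=np.load('pics/'+f+'.npz'); return z['p'],z['d'],{k:z[k] for k in('mtx','R','t')}
p,d,c=ld('t0'); W=world(d,c)
def reg(n,u0,u1,v0,v1,z0,z1):
    w=W[v0:v1,u0:u1].reshape(-1,3); w=w[(w[:,2]>z0)&(w[:,2]<z1)]
    q=w[:,:2].astype('f4')
    r=cv2.minAreaRect(q); print(n,len(w),'med',np.round(np.median(w,0),4),'rect',np.round(r[0],4),np.round(r[1],4),round(r[2],1),'zmax',w[:,2].max().round(4)); return w
w=reg('grip',420,450,213,270,.055,.085)
for v in range(215,270,4):
    r=W[v,420:458]; m=r[:,2]>.055; m2=(r[:,2]>.02)
    print(v,r[m][[0,-1]].round(3).tolist() if m.any() else '', r[m2][[0,-1]].round(3).tolist() if m2.any() else '')
reg('rest all',300,345,150,235,.006,.1)
reg('sp hi',300,345,150,192,.06,.1); reg('sp lo',300,345,192,235,.06,.1)
reg('plate',400,535,180,245,.003,.1)
reg('stand',90,240,185,300,.028,.045); reg('stage',150,215,200,270,.055,.075)
p,d,c=ld('s0'); W=world(d,c)
reg('rod',370,395,65,112,.19,.39)
for v in range(60,116,4):
    r=W[v,374:394]; i=np.argmin(d[v,374:394]); print(v,374+i,r[i].round(3), p[v,374+i])
P=np.hstack([cv2.resize(ld('s0')[0][195:285,245:365],None,fx=5,fy=5,interpolation=2)]);cv2.imwrite('pics/c1.png',P[:,:,::-1])
E
```

```text
grip 690 med [ 0.4398 -0.3558  0.0683] rect [ 0.4255 -0.3616] [0.0639 0.1412] 89.3 zmax 0.0847
215 [[0.491, -0.352, 0.055], [0.486, -0.411, 0.078]] [[0.493, -0.345, 0.041], [0.486, -0.411, 0.078]]
219 [[0.478, -0.346, 0.064], [0.475, -0.409, 0.08]] [[0.478, -0.346, 0.064], [0.475, -0.409, 0.08]]
223 [[0.468, -0.344, 0.059], [0.466, -0.387, 0.07]] [[0.468, -0.344, 0.059], [0.466, -0.387, 0.07]]
227 [[0.457, -0.343, 0.064], [0.456, -0.391, 0.065]] [[0.457, -0.343, 0.064], [0.456, -0.391, 0.065]]
231 [[0.446, -0.34, 0.06], [0.445, -0.393, 0.064]] [[0.446, -0.34, 0.06], [0.445, -0.393, 0.064]]
235 [[0.435, -0.338, 0.065], [0.434, -0.392, 0.065]] [[0.437, -0.34, 0.045], [0.434, -0.392, 0.065]]
239 [[0.425, -0.336, 0.058], [0.423, -0.368, 0.07]] [[0.425, -0.336, 0.058], [0.423, -0.368, 0.07]]
243 [[0.414, -0.336, 0.059], [0.413, -0.37, 0.063]] [[0.415, -0.336, 0.048], [0.413, -0.37, 0.063]]
247 [[0.403, -0.334, 0.065], [0.402, -0.366, 0.065]] [[0.404, -0.334, 0.052], [0.402, -0.366, 0.065]]
251 [[0.392, -0.332, 0.068], [0.392, -0.366, 0.063]] [[0.393, -0.333, 0.055], [0.392, -0.366, 0.063]
[... 823 characters left out ...]
4] rect [0.4387 0.3133] [0.1674 0.1354] 8.7 zmax 0.075
rod 105 med [0.4465 0.321  0.3115] rect [0.4457 0.322 ] [0.0114 0.0091] 88.6 zmax 0.3899
60 389 [0.463 0.314 0.42 ] [45 47 47]
64 387 [0.46  0.311 0.407] [65 58 55]
68 385 [0.449 0.318 0.385] [85 75 70]
72 386 [ 1.209 -0.64   1.218] [192 153 106]
76 383 [0.444 0.319 0.355] [124  98  74]
80 384 [0.446 0.323 0.34 ] [75 72 70]
84 383 [0.446 0.32  0.327] [84 75 70]
88 383 [0.446 0.322 0.312] [80 73 69]
92 383 [0.446 0.325 0.296] [88 78 72]
96 382 [0.447 0.321 0.284] [81 75 72]
100 381 [0.446 0.32  0.269] [110  93  75]
104 375 [ 1.209 -0.64   1.218] [193 150  99]
108 380 [0.445 0.32  0.237] [69 56 44]
112 379 [0.445 0.318 0.223] [129 102  79]
```

View pics/c1.png

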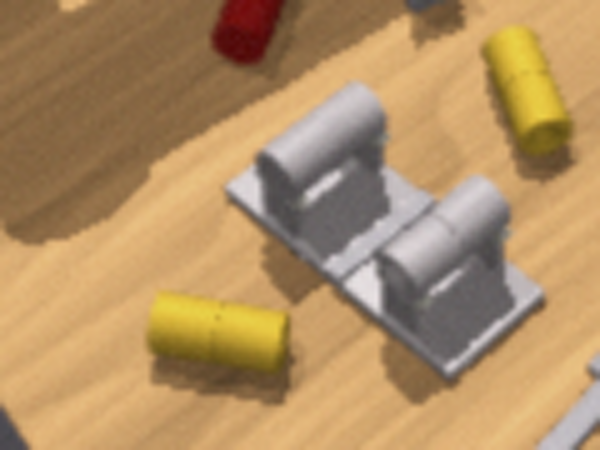

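>>> {"api": "play_rows", "payload": {
  "translation": [
    [-1, -1, 0],
    [-2, -2, 0],
    [-3, -3, 0],
    [-4, -4, 0],
    [-5, -5, 0],
    [-6, -6, 0],
    [-7, -7, 0],
    [-8, -8, 0],
    [-9, -9, 0],
    [-9.5, -9.5, 0]
  ],
  "delta_rot": [
    [0, 0, 0],
    [0, 0, 0],
    [0, 0, 0],
    [0, 0, 0],
    [0, 0, 0],
    [0, 0, 0],
    [0, 0, 0],
    [0, 0, 0],
    [0, 0, 0],
    [0, 0, 0]
  ],
  "grip": [85, 85, 85, 85, 85, 85, 85, 85, 85, 85]
}}

```text
clock: 0.93
tcp_pos: [0.3263, 0.1436, 0.2312]
orientation: [-180.0, 0.0, 167.1]
ft_force: [0.3, -0.2, -0.1]
finger_gap: 0.997
gripper_force: 0.0
```

```bash
python3 - <<'E'
from h import *
print(sensors.observe()['joint_positions'].round(1))
go([.445,-.3665,.2],[180,0,170.5])
E
```

```text
[ 23.8  -2.6 -18.2  74.4  -0.   36.7]
clock 0.93 tcp [0.3263 0.1436 0.2312] [-180.     0.   167.1]
trans [ -7.664 -15.683   1.055] rot [-0.006  0.005 -0.575]
```

>>> {"api": "play_rows", "payload": {
  "translation": [
    [-0.5, -1.1, 0],
    [-1, -2.2, 0],
    [-1.6, -3.3, 0],
    [-2.1, -4.4, 0],
    [-2.7, -5.5, 0],
    [-3.2, -6.6, 0],
    [-3.8, -7.7, 0.2],
    [-4.3, -8.8, 0.4],
    [-4.8, -9.9, 0.6],
    [-5.4, -11.0, 0.7]
  ],
  "delta_rot": [
    [0, 0, 0],
    [0, 0, 0],
    [0, 0, 0],
    [0, 0, -0.2],
    [0, 0, -0.4],
    [0, 0, -0.57],
    [0, 0, -0.57],
    [0, 0, -0.57],
    [0, 0, -0.57],
    [0, 0, -0.57]
  ],
  "grip": [85, 85, 85, 85, 85, 85, 85, 85, 85, 85]
}}

```text
clock: 1.77
tcp_pos: [0.4093, -0.2129, 0.2093]
orientation: [180.0, -0.1, 170.6]
ft_force: [0.2, 0.6, -0.1]
finger_gap: 0.998
gripper_force: 0.0
```

```bash
python3 - <<'E'
from h import *
go([.445,-.3665,.16],[180,0,170.5])
E
```

```text
clock 1.77 tcp [ 0.4093 -0.2129  0.2093] [ 1.800e+02 -1.000e-01  1.706e+02]
trans [-2.017 -4.857  1.634] rot [ 0.007 -0.018  0.01 ]
```

>>> {"api": "play_rows", "payload": {
  "translation": [
    [-0.4, -1, 0.2],
    [-0.8, -2, 0.4],
    [-1.2, -3, 0.6],
    [-1.6, -4, 0.8],
    [-2.02, -4.86, 1.0],
    [-2.02, -4.86, 1.0],
    [-2.02, -4.86, 1.0],
    [-2.02, -4.86, 1.0],
    [-2.02, -4.86, 1.0],
    [-2.02, -4.86, 1.0]
  ],
  "delta_rot": [
    [0, 0, 0],
    [0, 0, 0],
    [0, 0, 0],
    [0, 0, 0],
    [0, 0, 0],
    [0, 0, 0],
    [0, 0, 0],
    [0, 0, 0],
    [0, 0, 0],
    [0, 0, 0]
  ],
  "grip": [85, 85, 85, 85, 85, 85, 85, 85, 85, 85]
}}

```text
clock: 2.6
tcp_pos: [0.4463, -0.364, 0.1809]
orientation: [-180.0, 0.0, 170.7]
ft_force: [0.7, 0.3, 0.2]
finger_gap: 0.998
gripper_force: 0.0
```

```bash
python3 - <<'E'
from h import *
p,d,c=shot('wrist','w1'); W=world(d,c); 
print(np.array(c['R']).round(2), (-np.array(c['R']).T@np.array(c['t']).ravel()).round(3))
# grip slices in world x at height .045-.08
for x in np.arange(.385,.475,.01):
    w=W[(abs(W[...,0]-x)<.003)&(W[...,2]>.05)&(W[...,2]<.085)]
    if len(w): print(x.round(3),w[:,1].min().round(4),w[:,1].max().round(4))
go([.445,-.3665,.036],[180,0,170.5])
E
```

```text
[[ 0.16  0.99 -0.  ]
 [ 0.95 -0.16  0.28]
 [ 0.27 -0.05 -0.96]] [ 0.377 -0.353  0.324]
0.385 -0.3674 -0.3312
0.395 -0.3686 -0.3332
0.405 -0.3702 -0.3341
0.415 -0.3712 -0.3363
0.425 -0.5782 -0.3376
0.435 -0.5796 -0.3389
0.445 -0.5812 -0.3413
0.455 -0.583 -0.3428
0.465 -0.5845 -0.3453
clock 2.65 tcp [ 0.4464 -0.3641  0.181 ] [-180.     0.   170.7]
trans [ 0.037 -0.085  4.834] rot [-0.003  0.006  0.029]
```

View pics/w1.png

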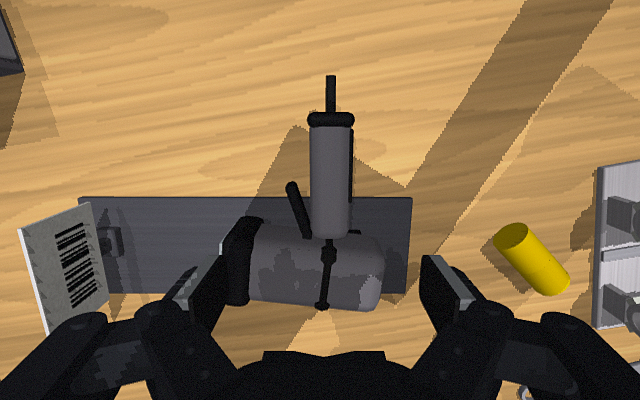

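>>> {"api": "play_rows", "payload": {
  "translation": [
    [0.04, -0.08, 1],
    [0.04, -0.08, 2],
    [0.04, -0.08, 3],
    [0.04, -0.08, 4],
    [0.04, -0.08, 4.6],
    [0.04, -0.08, 4.9],
    [0.04, -0.08, 4.9],
    [0.04, -0.08, 4.9],
    [0.04, -0.08, 4.9],
    [0.04, -0.08, 4.9]
  ],
  "delta_rot": [
    [0, 0, 0],
    [0, 0, 0],
    [0, 0, 0],
    [0, 0, 0],
    [0, 0, 0],
    [0, 0, 0],
    [0, 0, 0],
    [0, 0, 0],
    [0, 0, 0],
    [0, 0, 0]
  ],
  "grip": [85, 85, 85, 85, 85, 85, 85, 85, 70, 60]
}}

```text
clock: 3.48
tcp_pos: [0.446, -0.3682, 0.0354]
orientation: [-179.9, 0.2, 170.6]
ft_force: [0.1, -0.6, 0.5]
finger_gap: 0.741
gripper_force: 0.0
```

>>> {"api": "play_rows", "payload": {
  "translation": [
    [0, 0, 0],
    [0, 0, 0],
    [0, 0, 0],
    [0, 0, 0],
    [0, 0, 0],
    [0, 0, 0],
    [0, 0, 0],
    [0, 0, 0],
    [0, 0, 0],
    [0, 0, 0]
  ],
  "delta_rot": [
    [0, 0, 0],
    [0, 0, 0],
    [0, 0, 0],
    [0, 0, 0],
    [0, 0, 0],
    [0, 0, 0],
    [0, 0, 0],
    [0, 0, 0],
    [0, 0, 0],
    [0, 0, 0]
  ],
  "grip": [56, 54, 52, 50, 48, 46, 44, 44, 44, 44]
}}

```text
clock: 4.32
tcp_pos: [0.4459, -0.364, 0.035]
orientation: [179.6, 0.1, 170.7]
ft_force: [0.1, 10.2, 12.4]
finger_gap: 0.524
gripper_force: 19.6
```

>>> {"api": "play_rows", "payload": {
  "translation": [
    [0, 0, 0],
    [0, 0, 0],
    [0, 0, 0],
    [0, 0, 0],
    [0, 0, 0],
    [0, 0, 0],
    [0, 0, 0],
    [0, 0, 0],
    [0, 0, 0],
    [0, 0, 0]
  ],
  "delta_rot": [
    [0, 0, 0],
    [0, 0, 0],
    [0, 0, 0],
    [0, 0, 0],
    [0, 0, 0],
    [0, 0, 0],
    [0, 0, 0],
    [0, 0, 0],
    [0, 0, 0],
    [0, 0, 0]
  ],
  "grip": [44, 44, 44, 60, 80, 85, 85, 85, 85, 85]
}}

```text
clock: 5.15
tcp_pos: [0.4445, -0.3672, 0.033]
orientation: [180.0, -0.0, 170.6]
ft_force: [-0.3, 0.0, -0.1]
finger_gap: 0.993
gripper_force: 0.0
```

```bash
python3 - <<'E'
from h import *
print(sensors.observe()['finger_gap'])
go([.445,-.3665,.2],[180,0,170.5])
go([.519,-.049,.2],[180,0,-88])
go([.519,-.049,.2],[180,0,92])
E
```

```text
0.9926590257596968
clock 5.15 tcp [ 0.4445 -0.3672  0.033 ] [180.   -0.  170.6]
trans [-0.01   0.029 -5.566] rot [ 0.003 -0.005  0.013]
clock 5.15 tcp [ 0.4445 -0.3672  0.033 ] [180.   -0.  170.6]
trans [-0.712 10.874 -5.563] rot [ 7.0000e-03 -1.0000e-03 -1.6903e+01]
clock 5.15 tcp [ 0.4445 -0.3672  0.033 ] [180.   -0.  170.6]
trans [-0.712 10.874 -5.563] rot [-1.0000e-03 -6.0000e-03  1.3097e+01]
```

>>> {"api": "play_rows", "payload": {
  "translation": [
    [0, 0, -1.2],
    [0, 0, -2.4],
    [0, 0, -3.6],
    [-0.5, 0.5, -4.6],
    [-1.2, 1.4, -5.2],
    [-1.9, 2.3, -5.5],
    [-2.6, 3.2, -5.5],
    [-3.3, 4.0, -5.5],
    [-3.5, 4.3, -5.5],
    [-3.5, 4.3, -5.5]
  ],
  "delta_rot": [
    [0, 0, 0],
    [0, 0, 0],
    [0, 0, 0],
    [0, 0, 0],
    [0, 0, 0],
    [0, 0, 0],
    [0, 0, 0],
    [0, 0, 0],
    [0, 0, 0],
    [0, 0, 0]
  ],
  "grip": [85, 85, 85, 85, 85, 85, 85, 85, 85, 85]
}}

```text
clock: 5.98
tcp_pos: [0.5711, -0.2547, 0.1977]
orientation: [180.0, -0.0, 170.8]
ft_force: [-0.5, 0.4, -0.3]
finger_gap: 0.996
gripper_force: 0.0
```

```bash
python3 - <<'E'
from h import *
p,d,c=shot('wrist','w2')
K=np.array(c['mtx']); R=np.array(c['R']); t=np.array(c['t']).ravel()
for q in ([.519,-.087,.058],[.619,-.085,.058]):
    x=K@(R@np.array(q)+t); print(x[:2]/x[2])
p2=p[:300,340:640]; cv2.imwrite('pics/w2c.png',cv2.resize(p2,None,fx=2,fy=2,interpolation=2)[:,:,::-1])
E
```

```text
[513.62184966  99.3100947 ]
[515.82538486 212.11327976]
```

View pics/w2c.png

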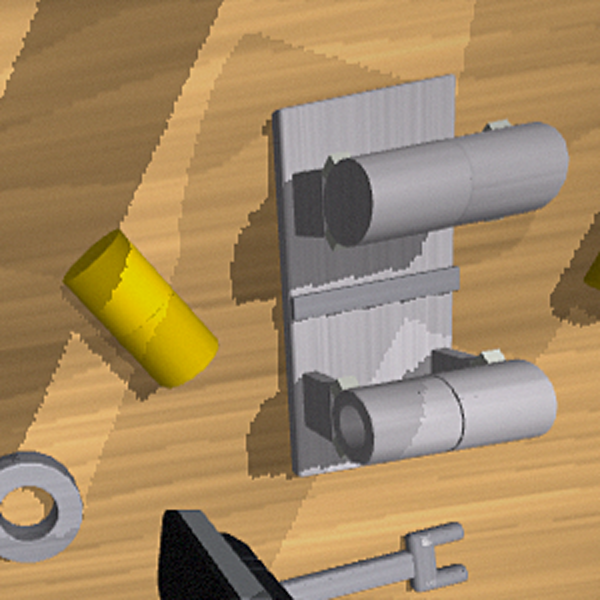

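>>> {"api": "play_rows", "payload": {
  "translation": [
    [0.28, 0.65, 0],
    [0.56, 1.3, 0],
    [0.84, 1.95, 0],
    [1.12, 2.6, 0],
    [1.4, 3.25, 0],
    [1.68, 3.9, 0],
    [1.96, 4.55, 0],
    [2.24, 5.2, 0],
    [2.52, 5.85, 0],
    [2.8, 6.5, 0]
  ],
  "delta_rot": [
    [0, 0, -1.1],
    [0, 0, -2.2],
    [0, 0, -3.3],
    [0, 0, -4.4],
    [0, 0, -5.5],
    [0, 0, -6.6],
    [0, 0, -7.7],
    [0, 0, -8.8],
    [0, 0, -9.9],
    [0, 0, -11]
  ],
  "grip": [85, 85, 85, 85, 85, 85, 85, 85, 85, 85]
}}

```text
clock: 6.87
tcp_pos: [0.5169, -0.052, 0.1983]
orientation: [180.0, -0.1, -123.2]
ft_force: [-0.1, -0.6, 0.6]
finger_gap: 0.996
gripper_force: 0.0
```

>>> {"api": "play_rows", "payload": {
  "translation": [
    [0, 0, 0.3],
    [0, 0, 0.6],
    [0, 0, 0.9],
    [0, 0, 1.2],
    [0, 0, 1.5],
    [0, 0, 1.5],
    [0, 0, 1.5],
    [0, 0, 1.5],
    [0, 0, 1.5],
    [0, 0, 1.5]
  ],
  "delta_rot": [
    [0, 0, -1.1],
    [0, 0, -2.2],
    [0, 0, -3.3],
    [0, 0, -4.4],
    [0, 0, -5.5],
    [0, 0, -5.9],
    [0, 0, -5.9],
    [0, 0, -5.9],
    [0, 0, -5.9],
    [0, 0, -5.9]
  ],
  "grip": [85, 85, 85, 85, 85, 85, 85, 85, 85, 85]
}}

```text
clock: 7.7
tcp_pos: [0.5184, -0.0517, 0.1537]
orientation: [-180.0, -0.0, -88.1]
ft_force: [-0.3, 0.1, -0.3]
finger_gap: 0.992
gripper_force: 0.0
```

```bash
python3 - <<'E'
from h import *
p,d,c=shot('wrist','w3'); W=world(d,c); m=(W[...,2]>.06)&(W[...,2]<.085)&(W[...,0]>.49)&(W[...,0]<.548)&(abs(W[...,1]+.05)<.06)
print(m.sum(),cv2.minAreaRect(W[m][:,:2].astype('f4')),W[m].max(0))
go([.5196,-.0491,.036],[180,0,-88])
E
```

```text
4663 ((0.5191898941993713, -0.049709439277648926), (0.035487156361341476, 0.07613705098628998), 1.7840144634246826) [ 0.53780647 -0.01169824  0.07864124]
clock 7.75 tcp [ 0.5185 -0.0515  0.1537] [-180.    -0.   -88.1]
trans [-0.079 -0.038  3.924] rot [-0.007 -0.002 -0.012]
```

>>> {"api": "play_rows", "payload": {
  "translation": [
    [-0.07, -0.03, 1],
    [-0.07, -0.03, 2],
    [-0.07, -0.03, 3],
    [-0.07, -0.03, 3.6],
    [-0.07, -0.03, 3.95],
    [-0.07, -0.03, 3.95],
    [-0.07, -0.03, 3.95],
    [-0.07, -0.03, 3.95],
    [-0.07, -0.03, 3.95],
    [-0.07, -0.03, 3.95]
  ],
  "delta_rot": [
    [0, 0, 0],
    [0, 0, 0],
    [0, 0, 0],
    [0, 0, 0],
    [0, 0, 0],
    [0, 0, 0],
    [0, 0, 0],
    [0, 0, 0],
    [0, 0, 0],
    [0, 0, 0]
  ],
  "grip": [85, 85, 85, 85, 85, 85, 70, 60, 50, 40]
}}

```text
clock: 8.58
tcp_pos: [0.5205, -0.049, 0.0363]
orientation: [-179.8, -0.0, -88.0]
ft_force: [-0.5, -0.6, -0.2]
finger_gap: 0.476
gripper_force: 0.0
```

>>> {"api": "play_rows", "payload": {
  "translation": [
    [0, 0, 0],
    [0, 0, 0],
    [0, 0, 0],
    [0, 0, 0],
    [0, 0, 0],
    [0, 0, -0.3],
    [0, 0, -0.6],
    [0, 0, -0.9],
    [0, 0, -1.2],
    [0, 0, -1.5]
  ],
  "delta_rot": [
    [0, 0, 0],
    [0, 0, 0],
    [0, 0, 0],
    [0, 0, 0],
    [0, 0, 0],
    [0, 0, 0],
    [0, 0, 0],
    [0, 0, 0],
    [0, 0, 0],
    [0, 0, 0]
  ],
  "grip": [35, 30, 30, 30, 30, 30, 30, 30, 30, 30]
}}

```text
clock: 9.42
tcp_pos: [0.5195, -0.0489, 0.0811]
orientation: [-180.0, -0.0, -88.0]
ft_force: [0.5, 0.4, -1.4]
finger_gap: 0.399
gripper_force: 59.7
```

```bash
cat >> h.py <<'E'
def hor(ph):
    a=np.radians(ph); z=np.array([np.cos(a),np.sin(a),0]); x=np.array([0,0,-1.]); return Ro.from_matrix(np.stack([x,np.cross(z,x),z],1)),z
def gos(c,ph):
    R,z=hor(ph); go(np.array(c)+.0217*z,R=R)
E
python3 - <<'E'
from h import *
gos([.45,.08,.22],10)
gos([.45,.08,.22],-5)
print(sensors.observe()['joint_positions'].round())
E
```

```text
clock 9.42 tcp [ 0.5195 -0.0489  0.0811] [-180.   -0.  -88.]
trans [-4.476  1.444 -4.632] rot [ 10.553 -12.142  10.563]
clock 9.42 tcp [ 0.5195 -0.0489  0.0811] [-180.   -0.  -88.]
trans [-4.287  1.443 -4.632] rot [ 12.395 -10.966  12.404]
[ -5.  23. -11.  56.   0. -97.]
```

>>> {"api": "play_rows", "payload": {
  "translation": [
    [0, 0, -1],
    [0, 0, -2],
    [0, 0, -3],
    [0, 0, -4],
    [-0.5, 0.2, -4.6],
    [-1, 0.3, -4.6],
    [-1.5, 0.5, -4.6],
    [-2, 0.7, -4.6],
    [-2.5, 0.9, -4.6],
    [-3, 1.1, -4.6]
  ],
  "delta_rot": [
    [0, 0, 0],
    [0, 0, 0],
    [0, 0, 0],
    [0.58, -0.67, 0.58],
    [1.16, -1.33, 1.16],
    [1.74, -2.0, 1.74],
    [2.32, -2.67, 2.32],
    [2.9, -3.33, 2.9],
    [3.48, -4.0, 3.48],
    [4.06, -4.67, 4.06]
  ],
  "grip": [30, 30, 30, 30, 30, 30, 30, 30, 30, 30]
}}

```text
clock: 10.25
tcp_pos: [0.4828, 0.0401, 0.2191]
orientation: [-160.2, 32.1, -107.7]
ft_force: [0.3, -0.9, -1.4]
finger_gap: 0.395
gripper_force: 60.3
```

```bash
python3 - <<'E'
from h import *
gos([.45,.08,.22],10)
print(sensors.observe()['joint_positions'].round())
E
```

```text
clock 10.25 tcp [0.4828 0.0401 0.2191] [-160.2   32.1 -107.7]
trans [-1.095  0.978  0.338] rot [ 6.46  -7.442  6.478]
[-12.  -5. -34.  36.  28. -72.]
```

>>> {"api": "play_rows", "payload": {
  "translation": [
    [-0.1, 0.1, 0],
    [-0.2, 0.2, 0.1],
    [-0.3, 0.3, 0.1],
    [-0.4, 0.4, 0.1],
    [-0.5, 0.5, 0.2],
    [-0.6, 0.6, 0.2],
    [-0.8, 0.7, 0.2],
    [-0.9, 0.8, 0.3],
    [-1.0, 0.9, 0.3],
    [-1.1, 0.98, 0.34]
  ],
  "delta_rot": [
    [0.65, -0.74, 0.65],
    [1.29, -1.49, 1.3],
    [1.94, -2.23, 1.94],
    [2.58, -2.98, 2.59],
    [3.23, -3.72, 3.24],
    [3.88, -4.47, 3.89],
    [4.52, -5.21, 4.53],
    [5.17, -5.95, 5.18],
    [5.81, -6.7, 5.83],
    [6.46, -7.44, 6.48]
  ],
  "grip": [30, 30, 30, 30, 30, 30, 30, 30, 30, 30]
}}

```text
clock: 11.08
tcp_pos: [0.5541, 0.0615, 0.2955]
orientation: [-162.1, 74.4, -142.6]
ft_force: [0.4, -0.1, -2.3]
finger_gap: 0.399
gripper_force: 60.8
```

```bash
python3 - <<'E'
from h import *
gos([.45,.08,.16],20)
gos([.446,.321,.16],35)
print(sensors.observe()['joint_positions'].round())
E
```

```text
clock 11.08 tcp [0.5541 0.0615 0.2955] [-162.1   74.4 -142.6]
trans [ 4.805  2.136 -1.13 ] rot [-0.089 -2.474  0.788]
clock 11.08 tcp [0.5541 0.0615 0.2955] [-162.1   74.4 -142.6]
trans [3.514 9.887 1.227] rot [-2.574 -2.564  0.46 ]
[ -7.  -3. -62. -43.  25. -12.]
```

```bash
cat > kin.py <<'E'
from h import *
from scipy.optimize import least_squares
s=sensors.observe()
D=[([77.177,13.83,.21,76.5,0,90],[.1108,.4869,.2304],[-179.9,0,167.2]),([23.8,-2.6,-18.2,74.4,0,36.7],[.3263,.1436,.2312],[180,0,167.1]),
([-5,23,-11,56,0,-97],[.5195,-.0489,.0811],[180,0,-88]),([-12,-5,-34,36,28,-72],[.4828,.0401,.2191],[-160.2,32.1,-107.7]),(s['joint_positions'],s['tcp_pos'],s['orientation'])]
def fk(P,q):
    a0,h,L2,L3,Lw,Lt=P; q1,q2,q3,q4,q5,q6=np.radians(q)
    f=q2-q3; th=f+q4
    r=a0+L2*np.sin(q2)+L3*np.cos(f)+Lw*np.cos(th); z=h+L2*np.cos(q2)-L3*np.sin(f)-Lw*np.sin(th)
    zl=np.array([np.cos(q5)*np.cos(th),SG*np.sin(q5),-np.cos(q5)*np.sin(th)])
    R1=Ro.from_euler('z',q1); return R1.apply([r,0,z]+Lt*zl),R1.apply(zl)
def res(P):
    o=[]
    for q,t,e in D:
        x,zz=fk(P,q); o+=list(x-t)+list(.1*(zz-Ro.from_euler('xyz',e,degrees=True).apply([0,0,1])))
    return o
best=None
for SG in(1,-1):
    r=least_squares(lambda P:res(P)+list(.003*(np.array(P)-[0,.2,.3,.3,.1,.15])),[0,.2,.3,.3,.1,.15]); 
    if best is None or r.cost<best[1].cost: best=(SG,r)
SG,r=best; P=r.x
lo=np.array([-155,-60,-62.3,-114,-81.4]); hi=np.array([155,107,73,123,82.4])
def ik(tcp,zd):
    b=None
    for q0 in([20,0,-50,0,0],[40,20,-40,-40,-40],[20,20,-40,-40,40]):
        g=least_squares(lambda q:np.r_[(lambda a:np.r_[a[0]-tcp,.2*(a[1]-zd)])(fk(P,list(q)+[0]))],q0,bounds=(lo+.5,hi-.5))
        if b is None or g.cost<b.cost:b=g
    return b.x,np.sqrt(2*b.cost)
E
python3 - <<'E'
from kin import *
print(SG,P.round(4),'res',np.abs(res(P)).max().round(4))
for ph in range(-60,131,10):
  for zc in(.165,.225):
    h_=hor(ph)[1]; q,e=ik(np.array([.446,.321,zc])+.0217*h_,h_); print(ph,zc,q.round(),e.round(4))
E
```

```text
1 [0.0057 0.2548 0.4868 0.3911 0.1042 0.3002] res 0.0038
-60 0.165 [ 62.  61.  18. 122. -61.] 0.0284
-60 0.225 [ 62.  54.  15. 122. -62.] 0.0374
-50 0.165 [ 64.  61.  12. 122. -68.] 0.0133
-50 0.225 [ 64.  54.  10. 122. -68.] 0.0207
-40 0.165 [ 65.  61.   6. 122. -75.] 0.0023
-40 0.225 [ 65.  53.   4. 122. -75.] 0.0076
-30 0.165 [ 66.  59.  -0. 120. -81.] 0.0108
-30 0.225 [ 66.  53.  -1. 122. -81.] 0.0109
-20 0.165 [ 65.  53. -47. -99. -81.] 0.0156
-20 0.225 [ 65.  42. -48. -90. -81.] 0.0156
-10 0.165 [  65.   53.  -50. -104.  -75.] 0.0
-10 0.225 [ 65.  42. -52. -94. -75.] 0.0
0 0.165 [  62.   56.  -57. -113.  -62.] 0.0
0 0.225 [  62.   44.  -59. -102.  -62.] 0.0
10 0.165 [  59.   55.  -62. -113.  -50.] 0.0101
10 0.225 [  59.   47.  -62. -110.  -52.] 0.012
20 0.165 [  56.   55.  -62. -113.  -42.] 0.0314
20 0.225 [  56.   49.  -62. -113.  -43.] 0.0352
30 0.165 [  50.   55.  -62. -113.  -29.] 0.0528
30 0.225 [  51.   50.  -62. -113.  -31.] 0.0572
40 0.165 [  22.   55.  -62. -113.   26.] 0.0556
40 0.225 [ 24.  20. -62. -68.  22.] 0.0648
50 0.165 [  16.   55.  -62. -113.   40.] 0.0347
50 0.225 [  16.   49.  -62. -113.   42.] 0.0387
60 0.165 [  13.   55.  -62. -113.   49.] 0.0128
60 0.225 [  13.   48.  -62. -112.   51.] 0.0155
70 0.165 [  10.   56.  -58. -113.   61.] 0.0009
70 0.225 [  10.   44.  -60. -104.   60.] 0.0
80 0.165 [   7.   54.  -51. -105.   73.] 0.0
80 0.225 [  7.  42. -53. -96.  73.] 0.0
90 0.165 [  6.  52. -46. -99.  82.] 0.0079
90 0.225 [  6.  42. -48. -90.  82.] 0.0079
100 0.165 [  5.  59.  -1. 120.  82.] 0.0121
100 0.225 [  5.  52.  -2. 122.  82.] 0.0121
110 0.165 [  6.  61.   5. 122.  76.] 0.0012
110 0.225 [  6.  53.   3. 122.  77.] 0.0061
120 0.165 [  8.  61.  12. 122.  69.] 0.0113
120 0.225 [  8.  54.   9. 122.  69.] 0.0185
130 0.165 [  9.  61.  17. 122.  62.] 0.0259
130 0.225 [  9.  54.  14. 122.  63.] 0.0347
```

```bash
python3 - <<'E'
from kin import *
for c in([.5,.1,.27],[.5,.1,.22],[.446,.2,.25],[.446,.15,.22],[.446,.2,.168],[.446,.26,.168]):
    for ph in(70,78,85):
        h_=hor(ph)[1]; q,e=ik(np.array(c)+.0217*h_,h_); print(c,ph,q.round(),e.round(4))
gos([.5,.1,.27],78)
E
```

```text
[0.5, 0.1, 0.27] 70 [-23.  45. -11. 122.  82.] 0.0212
[0.5, 0.1, 0.27] 78 [-21.  45.  -9. 122.  81.] 0.0016
[0.5, 0.1, 0.27] 85 [-20.  46.  -4. 122.  75.] 0.0071
[0.5, 0.1, 0.22] 70 [-23.  51. -11. 119.  82.] 0.0212
[0.5, 0.1, 0.22] 78 [-21.  51.  -9. 120.  81.] 0.0
[0.5, 0.1, 0.22] 85 [-20.  53.  -3. 122.  75.] 0.0013
[0.446, 0.2, 0.25] 70 [-10.  38. -60. -98.  80.] 0.0
[0.446, 0.2, 0.25] 78 [ -9.  38. -58. -96.  82.] 0.0196
[0.446, 0.2, 0.25] 85 [-11.  46. -15. 119.  82.] 0.0092
[0.446, 0.15, 0.22] 70 [ -16.   46.  -61. -107.   82.] 0.0166
[0.446, 0.15, 0.22] 78 [-18.  48. -19. 113.  82.] 0.0088
[0.446, 0.15, 0.22] 85 [-17.  49. -15. 116.  78.] 0.0
[0.446, 0.2, 0.168] 70 [ -10.   56.  -58. -113.   80.] 0.0002
[0.446, 0.2, 0.168] 78 [  -9.   55.  -56. -111.   82.] 0.0196
[0.446, 0.2, 0.168] 85 [-11.  55. -14. 111.  82.] 0.0092
[0.446, 0.26, 0.168] 70 [  -0.   56.  -58. -113.   70.] 0.0011
[0.446, 0.26, 0.168] 78 [  -2.   54.  -53. -107.   80.] 0.0
[0.446, 0.26, 0.168] 85 [  -1.   53.  -52. -105.   82.] 0.0162
clock 11.08 tcp [0.5541 0.0615 0.2955] [-162.1   74.4 -142.6]
trans [ 0.847  2.498 -0.675] rot [-9.694 -2.66  -0.533]
```

```bash
cat >> h.py <<'E'
def hor(ph,p=0):
    a,b=np.radians(ph),np.radians(p); z=np.array([np.cos(a)*np.cos(b),np.sin(a)*np.cos(b),-np.sin(b)]); y=np.array([-np.sin(a),np.cos(a),0]); return Ro.from_matrix(np.stack([np.cross(y,z),y,z],1)),z
def gos(c,ph,p=0):
    R,z=hor(ph,p); go(np.array(c)+.0217*z,R=R)
E
python3 - <<'E'
from kin import *
for c,ph,p in([.52,.08,.29],20,20),([.52,.1,.29],30,25),([.52,.12,.28],45,35),([.5,.16,.27],60,35),([.46,.2,.25],70,35),([.446,.22,.2],72,20),([.446,.25,.168],72,5),([.446,.321,.168],74,0),([.446,.321,.225],74,0):
    h_=hor(ph,p)[1]; q,e=ik(np.array(c)+.0217*h_,h_); print(c,ph,p,q.round(),e.round(4))
gos([.46,.2,.25],70,35)
E
```

```text
[0.52, 0.08, 0.29] 20 20 [ -2.  -7. -61. -32.  21.] 0.0
[0.52, 0.1, 0.29] 30 25 [ -5.  -8. -53. -16.  31.] 0.0
[0.52, 0.12, 0.28] 45 35 [ -7.  -4. -39.  14.  40.] 0.0
[0.5, 0.16, 0.27] 60 35 [ -6.   1. -34.  25.  48.] 0.0
[0.46, 0.2, 0.25] 70 35 [ -2.   3. -34.  29.  51.] 0.0
[0.446, 0.22, 0.2] 72 20 [ -5.  14. -48.  -4.  66.] 0.0
[0.446, 0.25, 0.168] 72 5 [ -2.  44. -58. -84.  73.] 0.0
[0.446, 0.321, 0.168] 74 0 [   8.   55.  -55. -110.   66.] 0.0
[0.446, 0.321, 0.225] 74 0 [   8.   43.  -57. -100.   66.] 0.0
clock 11.08 tcp [0.5541 0.0615 0.2955] [-162.1   74.4 -142.6]
trans [ 1.643  6.005 -0.578] rot [-7.882  2.795 -2.845]
```

>>> {"api": "play_rows", "payload": {
  "translation": [
    [0.1, 0.4, 0],
    [0.2, 0.9, 0],
    [0.4, 1.5, -0.1],
    [0.6, 2.2, -0.2],
    [0.8, 2.9, -0.3],
    [1.0, 3.6, -0.3],
    [1.2, 4.3, -0.4],
    [1.4, 5.0, -0.5],
    [1.5, 5.5, -0.5],
    [1.64, 6.0, -0.58]
  ],
  "delta_rot": [
    [-0.8, 0.3, -0.3],
    [-1.6, 0.6, -0.6],
    [-2.4, 0.8, -0.9],
    [-3.2, 1.1, -1.1],
    [-3.9, 1.4, -1.4],
    [-4.7, 1.7, -1.7],
    [-5.5, 2.0, -2.0],
    [-6.3, 2.2, -2.3],
    [-7.1, 2.5, -2.6],
    [-7.88, 2.8, -2.84]
  ],
  "grip": [30, 30, 30, 30, 30, 30, 30, 30, 30, 30]
}}

```text
clock: 11.92
tcp_pos: [0.464, 0.2171, 0.2365]
orientation: [179.9, 54.7, -109.7]
ft_force: [0.4, 0.2, -1.3]
finger_gap: 0.397
gripper_force: 60.8
```

```bash
python3 - <<'E'
from h import *
print(sensors.observe()['joint_positions'].round(1))
gos([.446,.23,.168],72,5)
gos([.446,.24,.18],72,15)
E
```

```text
[ -2.4   2.8 -33.9  30.7  51.3 -61.9]
clock 11.92 tcp [0.464  0.2171 0.2365] [ 179.9   54.7 -109.7]
trans [1.381 0.727 2.109] rot [-0.247 -5.052 -0.105]
clock 11.92 tcp [0.464  0.2171 0.2365] [ 179.9   54.7 -109.7]
trans [0.987 0.838 2.188] rot [-0.235 -3.386 -0.125]
```

>>> {"api": "play_rows", "payload": {
  "translation": [
    [0.15, 0.1, 0.25],
    [0.3, 0.15, 0.5],
    [0.45, 0.25, 0.7],
    [0.65, 0.35, 1.0],
    [0.8, 0.45, 1.2],
    [0.95, 0.5, 1.5],
    [1.1, 0.6, 1.7],
    [1.25, 0.65, 1.9],
    [1.38, 0.73, 2.1],
    [1.38, 0.73, 2.1]
  ],
  "delta_rot": [
    [0, -0.6, 0],
    [0, -1.1, 0],
    [-0.1, -1.7, 0],
    [-0.1, -2.2, 0],
    [-0.1, -2.8, -0.1],
    [-0.2, -3.4, -0.1],
    [-0.2, -4.0, -0.1],
    [-0.2, -4.5, -0.1],
    [-0.25, -5.05, -0.1],
    [-0.25, -5.05, -0.1]
  ],
  "grip": [30, 30, 30, 30, 30, 30, 30, 30, 30, 30]
}}

```text
clock: 12.75
tcp_pos: [0.4621, 0.2469, 0.169]
orientation: [-179.4, 82.6, -108.2]
ft_force: [0.4, 0.2, -2.5]
finger_gap: 0.396
gripper_force: 60.9
```

```bash
python3 - <<'E'
from h import *
print(sensors.observe()['joint_positions'].round(1))
gos([.446,.25,.165],74,0)
p,d,c=shot('wrist','w4')
E
```

```text
[ -5.9  33.9 -56.7 -60.5  75.2 -29.3]
clock 12.75 tcp [0.4621 0.2469 0.169 ] [-179.4   82.6 -108.2]
trans [0.05  0.577 0.658] rot [-0.468 -1.226 -0.017]
```

View pics/w4.png

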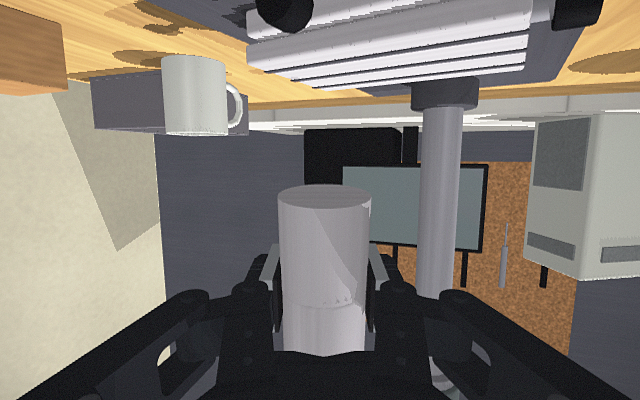

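>>> {"api": "play_rows", "payload": {
  "translation": [
    [0.02, 0.1, 0.1],
    [0.05, 0.2, 0.2],
    [0.05, 0.3, 0.3],
    [0.05, 0.4, 0.4],
    [0.05, 0.5, 0.5],
    [0.05, 0.55, 0.6],
    [0.06, 0.58, 0.66],
    [0.06, 0.58, 0.66],
    [0.06, 0.58, 0.66],
    [0.06, 0.58, 0.66]
  ],
  "delta_rot": [
    [-0.1, -0.2, 0],
    [-0.15, -0.4, 0],
    [-0.2, -0.6, 0],
    [-0.3, -0.8, 0],
    [-0.4, -1.0, 0],
    [-0.47, -1.2, 0],
    [-0.47, -1.23, 0],
    [-0.47, -1.23, 0],
    [-0.47, -1.23, 0],
    [-0.47, -1.23, 0]
  ],
  "grip": [30, 30, 30, 30, 30, 30, 30, 30, 30, 30]
}}

```text
clock: 13.63
tcp_pos: [0.4511, 0.271, 0.165]
orientation: [107.1, 89.8, -178.8]
ft_force: [0.4, -0.3, -1.7]
finger_gap: 0.399
gripper_force: 60.9
```

```bash
python3 - <<'E'
from h import *
print(sensors.observe()['joint_positions'].round(1))
gos([.445,.322,.165],74,0)
p,d,c=shot('scene','s2'); W=world(d,c)
K=np.array(c['mtx']); R=np.array(c['R']); t=np.array(c['t']).ravel()
s=sensors.observe(); sp=np.array(s['tcp_pos'])-.0217*Ro.from_euler('xyz',s['orientation'],degrees=True).apply([0,0,1])
for q in (sp,sp+[0,0,.038],[.444,.323,.215]):
    x=K@(R@np.array(q)+t); print((x[:2]/x[2]).round(1))
cv2.imwrite('pics/s2c.png',cv2.resize(p[50:170,320:460],None,fx=5,fy=5,interpolation=2)[:,:,::-1])
E
```

```text
[-3.200e+00  5.330e+01 -5.710e+01 -1.102e+02  7.730e+01 -1.000e-01]
clock 13.63 tcp [0.4511 0.271  0.165 ] [ 107.1   89.8 -178.8]
trans [-1.000e-03  6.610e-01  2.302e+00] rot [ 0.01  -0.009 -0.028]
[362.9 136. ]
[363.6 126.8]
[379.8 113.1]
```

View pics/s2c.png

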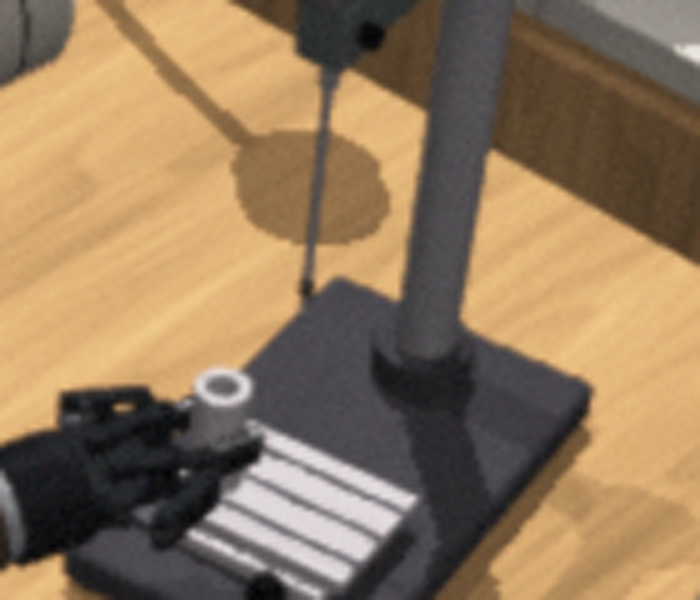

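```bash
python3 - <<'E'
from h import *
p,d,c=shot('top','t2')
K=np.array(c['mtx']); R=np.array(c['R']); t=np.array(c['t']).ravel()
s=sensors.observe(); sp=np.array(s['tcp_pos'])-.0217*Ro.from_euler('xyz',s['orientation'],degrees=True).apply([0,0,1])
for q in (sp+[0,0,.038],[.444,.323,.215],[.444,.323,.38]):
    x=K@(R@np.array(q)+t); print((x[:2]/x[2]).round(1))
a=cv2.resize(p[190:260,130:230],None,fx=6,fy=6,interpolation=cv2.INTER_CUBIC)
z=np.load('pics/s2.npz')['p']; b=cv2.resize(z[60:130,350:400],None,fx=6,fy=6,interpolation=cv2.INTER_CUBIC)
im=np.hstack([a,b])[:,:,::-1]; cv2.imwrite('pics/m.png',im[:, :800]); print(im.shape)
E
```

```text
[198.7 229.4]
[166.8 229.9]
[141.7 220.7]
(420, 900, 3)
```

View pics/m.png

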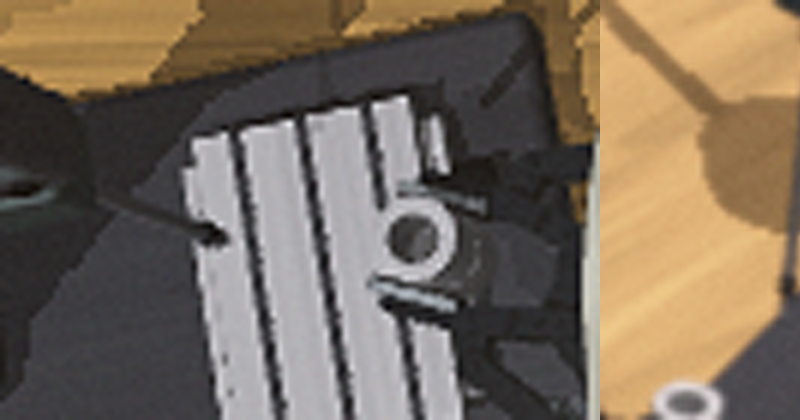

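>>> {"api": "play_rows", "payload": {
  "translation": [
    [0, 0.1, 0.4],
    [0, 0.2, 0.8],
    [0, 0.3, 1.2],
    [0, 0.4, 1.5],
    [0, 0.5, 1.8],
    [0, 0.6, 2.1],
    [0, 0.66, 2.3],
    [0, 0.66, 2.3],
    [0, 0.66, 2.3],
    [0, 0.66, 2.3]
  ],
  "delta_rot": [
    [0, 0, 0],
    [0, 0, 0],
    [0, 0, 0],
    [0, 0, 0],
    [0, 0, 0],
    [0, 0, 0],
    [0, 0, 0],
    [0, 0, 0],
    [0, 0, 0],
    [0, 0, 0]
  ],
  "grip": [30, 30, 30, 30, 30, 30, 30, 30, 30, 30]
}}

```text
clock: 14.57
tcp_pos: [0.4507, 0.3426, 0.1647]
orientation: [100.7, 89.8, 174.7]
ft_force: [0.5, 0.3, -1.9]
finger_gap: 0.403
gripper_force: 60.9
```

```bash
python3 - <<'E'
from h import *
print(sensors.observe()['ft_force'])
gos([.4445,.322,.165],74,0)
p,d,c=shot('scene','s3'); q,d2,c2=shot('top','t3')
a=cv2.resize(q[205:255,145:195],None,fx=8,fy=8,interpolation=2); b=cv2.resize(p[85:135,355:405],None,fx=8,fy=8,interpolation=2)
cv2.imwrite('pics/m3.png',np.hstack([a,b])[:,:,::-1])
E
```

```text
[ 0.52786484  0.28449585 -1.8678509 ]
clock 14.57 tcp [0.4507 0.3426 0.1647] [100.7  89.8 174.7]
trans [-0.01   0.011  0.006] rot [ 0.008 -0.006 -0.03 ]
```

View pics/m3.png

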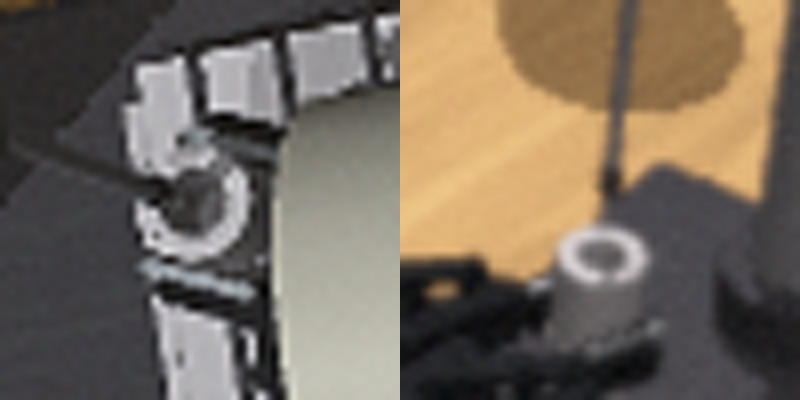

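```bash
python3 - <<'E'
from h import *
ct,cs=calibration('top'),calibration('scene')
Pm=lambda c:np.array(c['mtx'])@np.c_[np.array(c['R']),np.array(c['t']).ravel()]
def tri(a,b):
    X=cv2.triangulatePoints(Pm(ct),Pm(cs),np.array(a,float).reshape(2,1),np.array(b,float).reshape(2,1)); return (X[:3]/X[3]).ravel().round(4)
print('rim',tri([199.2,229.7],[364.8,127.2]),'true .445 .250 .203')
print('tip',tri([165.8,229.3],[381,108]),tri([166.5,229.5],[381,109]))
# depth near the tip in scene and raw colours
p,d,_=shot('scene','s4'); W=world(d,cs)
for v in range(98,118): 
    u=376+np.argmin(d[v,376:388]); print(v,u,d[v,u].round(3),W[v,u].round(3),p[v,u-2:u+4].sum(1)//3)
E
```

```text
rim [0.4461 0.2513 0.2007] true .445 .250 .203
tip [0.4448 0.3213 0.2355] [0.4449 0.3211 0.2317]
98 382 1.51 [0.446 0.323 0.274] [114  88  78  99 115 117]
99 381 1.51 [0.446 0.319 0.272] [162 156 103  92 150 161]
100 381 1.515 [0.445 0.321 0.267] [169 151  99  92 154 168]
101 381 1.517 [0.446 0.32  0.264] [170 149 102 103 154 163]
102 381 1.52 [0.446 0.321 0.26 ] [167 146  98 102 152 162]
103 382 1.52 [0.45  0.321 0.259] [135  92 102 154 164 170]
104 381 1.522 [0.448 0.319 0.255] [164 127  91 113 158 168]
105 380 1.53 [0.444 0.32  0.248] [168 162 105  84 116 162]
106 381 1.53 [0.447 0.321 0.246] [145  84  56  90 156 169]
107 380 1.531 [0.447 0.318 0.243] [165 137  72  38  77 148]
108 381 1.535 [0.448 0.321 0.239] [129  67  43  80 104  88]
109 380 1.538 [0.447 0.319 0.235] [176 161  91  54  66  80]
110 380 1.54 [0.447 0.318 0.232] [175 153  96  72  71  72]
111 380 1.545 [0.446 0.32  0.226] [173 144  99  77  76  77]
112 380 1.543 [0.449 0.317 0.225] [166 134 101  84  76  76]
113 380 1.549 [0.448 0.319 0.22 ] [183 161 147 123 116  97]
114 376 1.567 [0.432 0.32  0.206] [169 180 203 208 204 190]
115 381 1.566 [0.445 0.329 0.205] [128 126 133 166 200 196]
116 384 1.561 [0.456 0.331 0.206] [114 185 205 158  99  79]
117 384 1.56 [0.458 0.329 0.205] [ 99 167 203 171 108  78]
```

>>> {"api": "play_rows", "payload": {
  "translation": [
    [-0.1, 0, 0],
    [-0.2, 0, 0],
    [-0.3, 0, 0],
    [-0.4, 0, 0],
    [-0.5, 0, 0],
    [-0.6, 0, 0],
    [-0.7, 0, 0],
    [-0.8, 0, 0],
    [-0.8, 0, 0],
    [-0.8, 0, 0]
  ],
  "delta_rot": [
    [0, 0, 0],
    [0, 0, 0],
    [0, 0, 0],
    [0, 0, 0],
    [0, 0, 0],
    [0, 0, 0],
    [0, 0, 0],
    [0, 0, 0],
    [0, 0, 0],
    [0, 0, 0]
  ],
  "grip": [30, 30, 30, 30, 30, 30, 30, 30, 30, 30]
}}

```text
clock: 15.55
tcp_pos: [0.4507, 0.3429, 0.1889]
orientation: [97.3, 89.8, 171.4]
ft_force: [0.1, 0.1, -2.0]
finger_gap: 0.397
gripper_force: 60.9
```

>>> {"api": "play_rows", "payload": {
  "translation": [
    [-0.1, 0, 0],
    [-0.2, 0, 0],
    [-0.3, 0, 0],
    [-0.4, 0, 0],
    [-0.5, 0, 0],
    [-0.6, 0, 0],
    [-0.7, 0, 0],
    [-0.7, 0, 0],
    [-0.7, 0, 0],
    [-0.7, 0, 0]
  ],
  "delta_rot": [
    [0, 0, 0],
    [0, 0, 0],
    [0, 0, 0],
    [0, 0, 0],
    [0, 0, 0],
    [0, 0, 0],
    [0, 0, 0],
    [0, 0, 0],
    [0, 0, 0],
    [0, 0, 0]
  ],
  "grip": [30, 30, 30, 30, 30, 30, 30, 30, 30, 30]
}}

```text
clock: 16.38
tcp_pos: [0.4507, 0.3429, 0.2095]
orientation: [99.8, 89.8, 173.9]
ft_force: [0.4, 0.7, -2.5]
finger_gap: 0.399
gripper_force: 60.9
```

>>> {"api": "play_rows", "payload": {
  "translation": [
    [-0.08, 0, 0],
    [-0.16, 0, 0],
    [-0.24, 0, 0],
    [-0.32, 0, 0],
    [-0.4, 0, 0],
    [-0.48, 0, 0],
    [-0.52, 0, 0],
    [-0.52, 0, 0],
    [-0.52, 0, 0],
    [-0.52, 0, 0]
  ],
  "delta_rot": [
    [0, 0, 0],
    [0, 0, 0],
    [0, 0, 0],
    [0, 0, 0],
    [0, 0, 0],
    [0, 0, 0],
    [0, 0, 0],
    [0, 0, 0],
    [0, 0, 0],
    [0, 0, 0]
  ],
  "grip": [30, 30, 30, 30, 30, 30, 30, 30, 30, 30]
}}

```text
clock: 17.22
tcp_pos: [0.4507, 0.3428, 0.225]
orientation: [101.3, 89.8, 175.4]
ft_force: [0.4, 0.2, -4.8]
finger_gap: 0.394
gripper_force: 60.9
```

```bash
python3 - <<'E'
from h import *
s=sensors.observe(); print(s['ft_force'],s['dq'].round(2))
p,d,c=shot('scene','s5'); W=world(d,c)
W0=np.load('pics/t0.npz'); q,d2,c2=shot('top','t5'); Wt=world(d2,c2)
m=Wt[192:235,300:345].reshape(-1,3); 
for (u0,u1,v0,v1) in((300,345,150,192),(300,345,192,235)):
    w=Wt[v0:v1,u0:u1].reshape(-1,3); print(((w[:,2]>.06)&(w[:,2]<.1)).sum())
go(s['tcp_pos'])
# collar (darkest on rod) row before/after
for n in('s4','s5'):
    P=np.load(f'pics/{n}.npz')['p'].sum(2)//3; print(n,[int(P[v,378:384].min()) for v in range(96,114)])
E
```

```text
[ 0.44857347  0.16896333 -4.75374901] [-0.07  0.22  0.09 -0.14 -0.05 -0.1 ]
352
0
clock 17.32 tcp [0.4508 0.3429 0.2249] [101.5  89.8 175.6]
trans [-0.002  0.001 -0.001] rot [0. 0. 0.]
s4 [78, 77, 78, 92, 92, 102, 98, 92, 91, 84, 56, 38, 43, 54, 71, 76, 76, 97]
s5 [77, 78, 92, 93, 81, 77, 78, 105, 124, 91, 83, 84, 88, 86, 88, 76, 67, 59]
```

```bash
python3 -c "
from plant import robot
print(robot.hand_in())"
```

```text
the job is handed in; nothing more can be done
None
```

I handed the job in at about 17 s with the near spacer held upright, hole up, about 1 cm up the plunger's travel by measured height (plunger force about 3 N). The trigger was squeezed to about 45 mm and let go, the other spacer is still in the rest, and I steered clear of the bystanders but did not re-check their positions or get a verdict back.

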